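# Snap a relay module's cover shut and show its terminals to the inspection camera

### The arm

A 6-joint arm with a two-finger parallel gripper is mounted at the origin on the work surface. World frame = base frame: x ahead of the robot, y to its left, z up, the work surface at z = 0. Lengths are in m, angles in rad, forces in N, time in s.
With the tool pointing down it reaches from about 0.25 to 0.775 m from the base axis. Payload 4 kg.
Tool frame: the origin (TCP) lies midway between the tips of the shut fingers; the grasp point (between the pads) lies 19 mm behind it (grip_point_offset is the distance from the TCP to the grasp point, in m); z points along the fingers, y is the line along which they close (so a half turn about z gives the same grasp; the last joint's range is limited). The gripper opens to 94 mm and grips with 3 to 60 N. Pads are 16 mm wide; open, the fingers measure 119 mm over their backs; the gripper's body (75 mm by 177 mm) begins 78 mm behind the grasp point.
Start: joints at [1.132, 0.087, 1.371, -0, 1.684, -0.103], TCP at [0.181, 0.519, 0.206] pointing down, gripper open.
Joint ranges: [-3.1, 3.1], [-0.76, 2.03], [0.27, 2.55], [-1.08, 4.22], [0.17, 2.65], [-2.57, 2.57]. Speed limits (rad/s): [2.79, 2.79, 3.14, 3.14, 3.14, 3.14].

### API

Orientations are given as [roll, pitch, yaw] about the fixed x, y, z axes, in that order (R = Rz(yaw) Ry(pitch) Rx(roll)).
In Python, from bench import * gives the robot as it stands.
- The arm moves only by the tool carry_out, never from a script. Its argument "commands" is a list of rows, each a list of 6 numbers: the shift along the tool's x, y, z in m, then the turn, a rotation vector about the tool's x, y, z in rad. In form: [[tx, ty, tz, rx, ry, rz], ...]. A call has exactly 5 rows; each row is the pose to reach, as a shift and turn from the pose commanded when the call began, along the tool's axes at that moment; what a row does not reach only later rows make up. A row lasts 1/10 s, in which the tool goes at most 50 mm and 8.59 degrees, less where a joint would pass 70% of its speed; a pose out of reach is approached as far as the arm can. A call with a gripper value outside its range is refused whole. "jaw" is the opening, from 0 (shut) to 1 (fully open), set as the call begins (left out, the last holds). The fingers move at their own pace and stop on an object; the grip force is fixed at half the most. Time passes only in rows, so rows that repeat a pose let the fingers close, or fill a call up. It gives the time, the measured TCP pose, the force, the opening and the grip force at its end, in the units of the state.
- get_obs(): the state, without advancing time (a new reading comes with each control period).
- snapshot(name): name is "scene" or "top" or "wrist"; returns a dict with "img" (384x512x3 uint8, red, green, blue), "range_z" (384x512 float32, m along the optical axis (not along the pixel's ray), 0 where there is no reading), "fx", "fy", "cx", "cy" (pixels), "distortion" ([k1, k2, p1, p2, k3] as OpenCV has them; the pictures are not rectified), "R" (3x3) and "t" (3): a world point X has camera coordinates R X + t. Camera axes: x right, y down, z forward; pixel columns grow to the right and rows downward; lengths in m; the calibration is good to about 2 mm. A picture is of the moment at which its call begins.
- close_job(): hands the job in; it is judged then, once.
The state is a dict: "time": time; "joint_positions": joint angles; "qvel": joint speeds; "joint_torque": joint torques, N m; "tool_pos": TCP position; "ee_rot": TCP orientation; "wrist_force": force on the tool from outside, world axes, zero at the start; "wrist_torque": the same for the moment, N m; "width": finger opening in m; "finger_force": force on a finger pad.
Only numpy, scipy, OpenCV 4.12 (cv2) and the standard library are available. Lean on these libraries where they do the work, as an engineer would, in place of code of your own. Each camera call takes 0.05 s, during which the arm holds its last target. There are 200 camera calls.

### The job

The small relay module sits in its nest with its hinged cover standing open. While it sits there, press the cover down until it snaps fully shut; then lift the module out of the nest and hold it in the air with the middle of its terminal face 10 cm straight in front of the inspection camera's lens, that face square to the lens and the cover side up, tipped back as the camera is tipped. Finish while holding it there, still, carried by the gripper alone; do not knock the camera or disturb the other things on the bench.

Things in the scene. Friction and masses are not known exactly. Their poses are not given: they have to be found in the camera images.
- module: Relay module: grey plastic housing 80 (x) x 50 (y) x 40 mm high, about 0.2 kg; 45 mm high with the cover shut. Origin: centre of its underside; z up. Its +x end is the terminal face (black panel, three brass terminals); the cover hinges on its -x top edge. It sits loose in the nest (2 mm play). Grip it across y by the housing's sides, free from 12 to 40 mm above the underside.
- module_face (a point): Centre of the module's terminal face, 40 mm ahead (+x) of and 20 mm above the module's origin.
- module_lid (a joint): Cover angle, rad: 0 shut, up to 0.80 open. Grey plate 80 x 46 x 5 mm, hinge line 40 mm above the module's underside at its -x end. Friction holds it where it is left; a spring catch resists from 0.11 (up to 8 N at 50 mm from the hinge); let go above 0.05 it stays ajar, below it snaps to 0 and stays. Closed fingers pressed straight down 50 mm ahead of the hinge shut it.
- module_lid_edge (a point): Middle of the cover's free edge, on its outer face: 80 mm from the hinge along the cover.
- nest: The aluminium nest, fixed to the bench: plate 120 (x) x 90 (y) x 10 mm with an 84 x 54 mm pocket on it, bounded by a rim 8 mm thick that rises to 22 mm above the bench. The module stands on the plate's top, 10 mm above the bench, its axes along the nest's. Origin: centre of the underside, on the bench.
- cam_head: Inspection camera's head: grey box 60 x 44 x 44 mm with a black lens barrel (34 mm wide, 22 mm long) on its -x face, on a post. Origin: box centre, 255 mm above the bench. It looks along its own -x, towards the robot, tipped down 0.25 to 0.5 rad; its y is level. Rightly presented, the module's x, y, z axes are parallel to this body's x, y, z.
- cam_lens (a point): Centre of the front glass of the camera's lens, 52 mm from the head's origin along the head's -x axis. The middle of the terminal face belongs 100 mm farther along the same line.
- camera: Foot of the camera stand, a dark steel plate 110 x 120 x 12 mm fixed to the bench, with the round post (235 mm high) in its middle. Origin: centre of the underside.
- valve: Bystander, to be left alone: a small aluminium valve block 50 x 40 x 36 mm with a 10 mm brass stub on top. Origin: centre of the underside.
- screwdriver: Bystander, to be left alone: a screwdriver lying on the bench, near the nest, along its own x axis.
- jar: Bystander, to be left alone: a small closed jar 44 mm wide, 50 mm high, standing. Origin: centre of the underside.
There are look-alikes about, which are no part of the job. There is more than one size of the module; the one meant has the size given above. Several things look just like the nest: the one meant starts farthest to the robot's left.

How it is judged:
On the way, in this order (a step that is already met when the one before it is completed fails the run):
1. the cover is snapped shut while the module sits in its nest (value of joint module_lid below 0.03 rad and horizontal distance between module and nest below 0.012 m and height (world z) of module below 0.016 m), for 0.2 s.
2. the module is lifted clear of the nest in the gripper, cover still shut (height (world z) of module above 0.05 m and contact force between the fingers and module above 1 N and value of joint module_lid below 0.03 rad), for 0.1 s.
At the end, for the whole second after the job is handed in: Cover shut (below 0.03 rad); module still, in the gripper alone, over 0.1 m up, off nest and camera; middle of its terminal face 80 to 120 mm before the lens, within 14 mm of the lens axis sideways and up-down, looking at the lens; axes within 0.17 rad of the camera head's, cover up (value of joint module_lid below 0.03 rad and x of module_face in the frame of cam_head between -0.172 and -0.132 m and y of module_face in the frame of cam_head between -0.014 and 0.014 m and z of module_face in the frame of cam_head between -0.014 and 0.014 m and x of module in the frame of cam_head below -0.155 m and angle between the x axis of module and the x axis of cam_head, either way round below 0.17 rad and angle between the z axis of module and the z axis of cam_head, either way round below 0.17 rad and angle between module's own z axis and vertical below 1 rad and height (world z) of module above 0.1 m and linear speed of module below 0.03 m/s and angular speed of module below 0.2 rad/s and contact force between the fingers and module above 1 N and contact force between module and camera below 0.05 N and contact force between module and nest below 0.05 N); the arm keeps its last pose, push and grip.
It fails at once if the camera is knocked (more than 3 N) (contact force between any of the arm, the fingers, module and camera above 3 N).
It fails at once if a bystander is moved more than 20 mm (distance of any of valve, screwdriver, jar from where it was at the start of the episode above 0.02 m).
It also fails if it takes over 48 s, if anything falls off the work surface, if the arm or the gripper's body presses on something with over 40 N, if the wrist force passes 120 N, or if a joint passes its speed limit or range.

## Working session

There is one attempt and no reset: what is moved stays moved. The work goes in short steps, Python scripts to look and compute and a tool call to move; the robot and the scene stay as the last step left them, time stands still between calls to the robot, and variables do not carry over. Pictures are saved under pics/ and viewed, at most 10 in all, crops included, and the job is handed in when it is done.

Besides the shell and the picture viewer there is one more tool, called after "Call:" by a JSON object that holds its "method" and its "body". carry_out: Moves the arm, as the interface text tells. Its arguments: {"type":"object","properties":{"commands":{"type":"array","items":{"type":"array","items":{"type":"number"}}},"jaw":{"type":"number"}},"required":["commands"]}

```bash
mkdir -p pics
cat > h.py <<'E'
from bench import *
import numpy as np, cv2
from scipy.spatial.transform import Rotation as Ro
def cloud(s):
    h,w=s["range_z"].shape
    K=np.array([[s["fx"],0,s["cx"]],[0,s["fy"],s["cy"]],[0,0,1]])
    u,v=np.meshgrid(np.arange(w),np.arange(h))
    p=cv2.undistortPoints(np.stack([u,v],-1).reshape(-1,1,2).astype(np.float64),K,np.array(s["distortion"],float)).reshape(h,w,2)
    z=s["range_z"]
    c=np.dstack([p[...,0]*z,p[...,1]*z,z])
    X=(c-np.array(s["t"]))@np.array(s["R"])
    X[z<=0]=np.nan
    return X
E
python3 - <<'E'
from h import *
import pickle
d={}
for n in ("scene","top"):
    s=snapshot(n); d[n]=s; cv2.imwrite(f"pics/{n}1.png",cv2.resize(s["img"][...,::-1],(800,600)))
    print(n,-np.array(s["R"]).T@np.array(s["t"]))
pickle.dump(d,open("d.pkl","wb"))
o=get_obs();print(o)
E
```

```text
scene [0.95752016 0.7523318  1.09334144]
top [0.50066958 0.06762745 1.14623837]
{'time': 0.1, 'joint_positions': array([ 1.13190580e+00,  8.78519225e-02,  1.37209460e+00, -1.93299292e-05,
        1.68360341e+00, -1.03103166e-01]), 'qvel': array([ 0.00102653, -0.00260614, -0.00446134,  0.00022308,  0.00044152,
       -0.00098739]), 'joint_torque': array([ 2.45324598e-03, -3.41253304e+01, -3.03300405e+01,  7.20189884e-02,
        3.05258331e-02, -1.04988978e-04]), 'tool_pos': array([0.18103192, 0.51882626, 0.2044415 ]), 'ee_rot': array([-3.13964379e+00, -1.82335315e-04,  2.80580296e+00]), 'wrist_force': array([ 0.36040693,  0.22735662, -0.04718375]), 'wrist_torque': array([ 0.04569471, -0.01169433,  0.05880224]), 'finger_force': 0.0, 'width': 0.09408155569105052}
```

View pics/scene1.png

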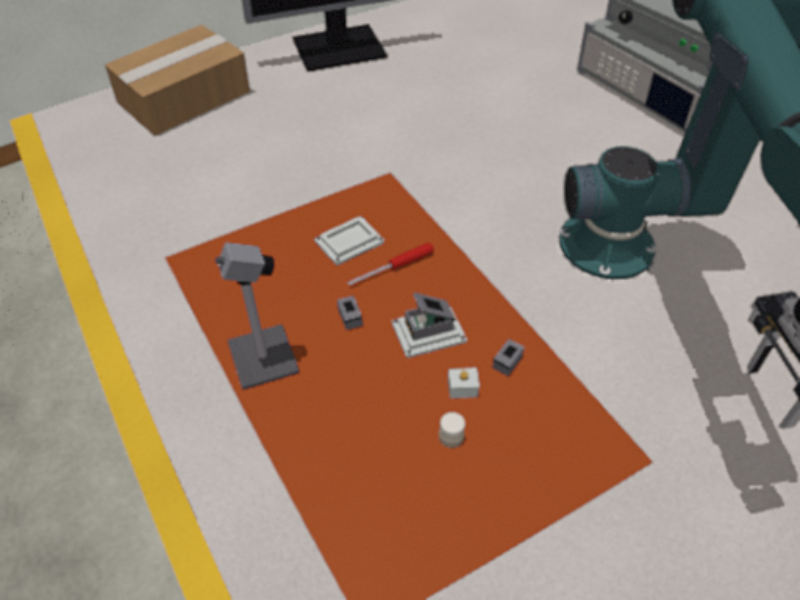

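View pics/top1.png

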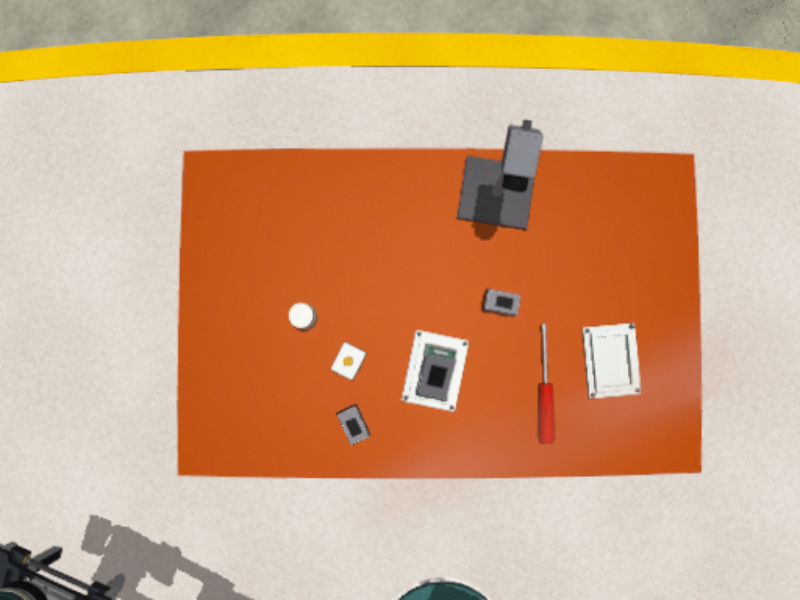

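Top picture (800 px scale): nests at (435,370), holding the open-cover module, and (611,360), empty. The image's left is the robot's left, so (435,370) is the one meant. Modules at (435,370), (500,302) and (353,424): the last two are clearly smaller and lie loose. Valve is at (348,361), jar (301,316), screwdriver (545,385), camera head (522,150) with lens (515,183). Next I'll measure these and take one enlarged crop.

Run:
```python
from h import *
import pickle
d=pickle.load(open("d.pkl","rb"))
C={n:cloud(d[n]) for n in d}
t=d["top"]["img"]; s=d["scene"]["img"]
a=cv2.resize(t[200:275,245:320],(400,400),interpolation=cv2.INTER_CUBIC); b=cv2.resize(s[180:235,245:300],(400,400),interpolation=cv2.INTER_CUBIC)
cv2.imwrite("pics/crop.png",np.hstack([a,b])[...,::-1])
T=C["top"]
def px(u,v): return np.round(T[int(v*.64),int(u*.64)],3)
for n,u,v in [("valve",340,368),("jar",301,316),("nest2",611,360),("sm1",490,302),("sm2",345,415),("sd",545,400),("tip",544,330),("nestrim",410,370)]: print(n,px(u,v))
def rect(m,name):
    P=T[m][:,:2]; r=cv2.minAreaRect((P*1000).astype(np.float32)); print(name,m.sum(),r)
x0=px(435,370);print(x0)
near=np.hypot(T[...,0]-x0[0],T[...,1]-x0[1])<.09
z=T[...,2]
hist=np.histogram(z[near],bins=np.arange(-.004,.13,.004));print(list(zip(np.round(hist[1],3),hist[0])))
br=t.min(-1)>130
rect(near&(z>.004)&(z<.03),"nest"); rect(near&br,"nestbright")
rect(near&(z>.04),"module+lid")
for n in C:
    X=C[n]; m=(np.hypot(X[...,0]-x0[0],X[...,1]-x0[1])<.09)&(X[...,2]>.058)
    P=X[m]; c=P.mean(0); 
    for _ in range(4):
        A=np.c_[P[:,:2],np.ones(len(P))]; q=np.linalg.lstsq(A,P[:,2],rcond=None)[0]; e=P[:,2]-A@q; P=P[abs(e)<.004+0*e] if (abs(e)<.004).sum()>30 else P
    print(n,"lid plane",q,len(P),"tilt",np.arctan(np.hypot(*q[:2])),"dir",np.degrees(np.arctan2(q[1],q[0])),P.min(0),P.max(0))
    m=(X[...,2]>.21)&(X[...,2]<.30)&(X[...,0]>.5)&(abs(X[...,1])<.35)
    print(n,"head",m.sum(),np.nanmin(X[m],0),np.nanmax(X[m],0),X[m].mean(0))
```

```text
valve [0.466 0.171 0.038]
jar [0.55  0.234 0.047]
nest2 [ 0.477 -0.283  0.008]
sm1 [ 0.573 -0.073  0.031]
sm2 [0.39  0.164 0.031]
sd [ 0.411 -0.165  0.022]
tip [ 0.527 -0.166  0.017]
nestrim [0.463 0.057 0.005]
[0.465 0.019 0.084]
[(np.float64(-0.004), np.int64(898)), (np.float64(0.0), np.int64(1104)), (np.float64(0.004), np.int64(232)), (np.float64(0.008), np.int64(351)), (np.float64(0.012), np.int64(80)), (np.float64(0.016), np.int64(86)), (np.float64(0.02), np.int64(209)), (np.float64(0.024), np.int64(50)), (np.float64(0.028), np.int64(33)), (np.float64(0.032), np.int64(19)), (np.float64(0.036), np.int64(1)), (np.float64(0.04), np.int64(17)), (np.float64(0.044), np.int64(28)), (np.float64(0.048), np.int64(52)), (np.float64(0.052), np.int64(35)), (np.float64(0.056), np.int64(36)), (np.float64(0.06), np.int64(40)), (np.float64(0.064), np.int64(38)), (np.float64(0.068), np.int64(43)), (np.float64(0.072), np.int64(51)), (np.float64(0.076), np.int64(40)), (np.float64(0.08), np.int64(41)), (np.float64(0.084), np.int64(48)), (np.float64(0.088), np.int64(44)), (np.float64(0.092), np.int64
[... 532 characters left out ...]
824707031, 14.349555969238281), (50.125518798828125, 82.15979766845703), 77.2307357788086)
scene lid plane [ 0.64728008 -0.1473923  -0.2124499 ] 208 tilt 0.5860496342386525 dir -12.82810035310229 [ 0.41889485 -0.01510914  0.05828548] [0.48910737 0.04192694 0.10158244]
scene head 727 [ 0.70784262 -0.11782129  0.21075047] [ 0.79991636 -0.06555297  0.29090444] [ 0.75892286 -0.08192839  0.26115438]
top lid plane [ 0.67331393 -0.13379154 -0.22538328] 433 tilt 0.601592919058895 dir -11.238627639294515 [ 0.4224813  -0.01184181  0.05801518] [0.48746621 0.04288261 0.10186293]
top head 894 [ 0.70899538 -0.11463084  0.2298563 ] [ 0.80144596 -0.0637545   0.28952045] [ 0.7508358  -0.08692273  0.26767308]
```

View pics/crop.png

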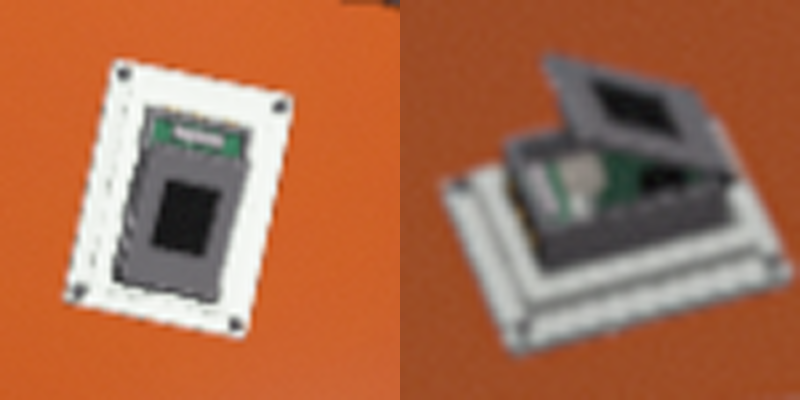

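The crop shows the module on its own: 50 x 82 mm plan, cover open with its hinge at the near end, terminals at the far end, sitting in the left nest. That fits the size given. Next I'll fit the camera head to the point clouds.

```bash
cat > fit.py <<'E'
from h import *
from scipy.optimize import least_squares
def head(p): return Ro.from_euler("zy",[p[3],p[4]]).as_matrix()  # pitch<0: x up
def sdf(p,X):
    L=(X-p[:3])@head(p)
    q=np.abs(L)-[.030,.022,.022]
    b=np.linalg.norm(np.maximum(q,0),axis=1)+np.minimum(q.max(1),0)
    c=np.c_[np.hypot(L[:,1],L[:,2])-.017,abs(L[:,0]+.041)-.011]
    cy=np.linalg.norm(np.maximum(c,0),axis=1)+np.minimum(c.max(1),0)
    return np.minimum(b,cy)
def fit(X,p0=(.755,-.09,.255,-.2,-.37)):
    r=least_squares(lambda p:np.r_[sdf(p,X),(p[2]-.255)*3],p0,loss="soft_l1",f_scale=.002)
    return r.x,np.median(abs(sdf(r.x,X)))
def pick(X):
    m=(X[...,2]>.225)&(X[...,2]<.32)&(abs(X[...,0]-.75)<.075)&(abs(X[...,1]+.09)<.06)
    return X[m]
E
python3 - <<'E'
from fit import *
import pickle
d=pickle.load(open("d.pkl","rb"))
P={n:pick(cloud(d[n])) for n in d}
P["both"]=np.vstack(list(P.values()))
for n,X in P.items():
    p,e=fit(X); print(n,len(X),np.round(p,4),e)
    R=head(p); f=p[:3]-.152*R[:,0]; g=f-.040*R[:,0]  # grasp over module centre
    print(" lens",p[:3]-.052*R[:,0]," face",f," modorigin",g-.02*R[:,2])
E
```

```text
scene 700 [ 0.7622 -0.0937  0.2552 -0.1428 -0.4958] 0.001111682266570744
 lens [ 0.7168832  -0.08630117  0.23075288]  face [ 0.62981906 -0.07206552  0.18366592]  modorigin [ 0.60450769 -0.06637126  0.14723914]
top 894 [ 0.7632 -0.0911  0.2548 -0.1582 -0.4915] 0.0010984101528761538
 lens [ 0.71795446 -0.0829358   0.23055969]  face [ 0.63089143 -0.06717974  0.18395738]  modorigin [ 0.60550457 -0.06087732  0.14768361]
both 1594 [ 0.7628 -0.0929  0.2549 -0.1632 -0.495 ] 0.0012941588696521907
 lens [ 0.71760996 -0.08449338  0.23054803]  face [ 0.63078078 -0.06825048  0.18367734]  modorigin [ 0.6055494  -0.06175332  0.14732952]
```

```bash
cat >> h.py <<'E'
def cmd(p,R):
    o=get_obs(); R0=Ro.from_euler("xyz",o["ee_rot"]); 
    s=R0.inv().apply(np.array(p)-o["tool_pos"]); w=(R0.inv()*R).as_rotvec()
    print("shift",np.round(s,4),"rot",np.round(w,4),"t",round(o["time"],2),"pos",np.round(o["tool_pos"],4),"rpy",np.round(o["ee_rot"],3),"F",np.round(o["wrist_force"],1),"w",round(o["width"],4),"ff",round(o["finger_force"],1))
DOWN=Ro.from_euler("xyz",[np.pi,0,np.radians(167.8)])
E
python3 -c "
from h import *
cmd([.470,.013,.14],DOWN)"
```

```text
shift [-0.4395 -0.3822  0.0651] rot [-0.0019 -0.0003 -0.1229] t 0.1 pos [0.181  0.5188 0.2044] rpy [-3.14  -0.     2.806] F [ 0.4  0.2 -0. ] w 0.0941 ff 0.0
```

Call:
{"method": "carry_out", "body": {"commands": [[-0.035,-0.031,0.0,0,0,-0.025],[-0.07,-0.061,0.0,0,0,-0.05],[-0.106,-0.092,0.0,0,0,-0.075],[-0.141,-0.122,0.0,0,0,-0.1],[-0.176,-0.153,0.0,0,0,-0.12]], "jaw": 0}}

```text
time: 0.6
tool_pos: [0.2973, 0.3151, 0.205]
ee_rot: [-3.141, -0.0, 2.927]
wrist_force: [0.9, -0.1, -0.1]
width: 0.0574
finger_force: 0.0
```

```bash
python3 -c "
from h import *
cmd([.470,.013,.14],DOWN)"
```

```text
shift [-0.233  -0.2585  0.0651] rot [-0.0004 -0.0002 -0.0012] t 0.6 pos [0.2973 0.3151 0.205 ] rpy [-3.141 -0.     2.927] F [ 0.9 -0.1 -0.1] w 0.0574 ff 0.0
```

Call:
{"method": "carry_out", "body": {"commands": [[-0.032,-0.035,0.0,0,0,0],[-0.064,-0.07,0.0,0,0,0],[-0.096,-0.106,0.0,0,0,0],[-0.128,-0.141,0.01,0,0,0],[-0.16,-0.176,0.02,0,0,0]]}}

```text
time: 1.1
tool_pos: [0.4162, 0.1088, 0.1853]
ee_rot: [3.141, 0.001, 2.926]
wrist_force: [0.9, -0.2, 0.1]
width: 0.0174
finger_force: 0.0
```

Call:
{"method": "carry_out", "body": {"commands": [[-0.032,-0.035,0.01,0,0,0],[-0.073,-0.082,0.03,0,0,0],[-0.073,-0.082,0.045,0,0,0],[-0.073,-0.082,0.045,0,0,0],[-0.073,-0.082,0.045,0,0,0]]}}

```text
time: 1.6
tool_pos: [0.4686, 0.0153, 0.14]
ee_rot: [3.141, -0.002, 2.925]
wrist_force: [-0.4, 1.5, 0.1]
width: 0.0006
finger_force: 0.0
```

Run:
```python
from h import *
cmd([.470,.013,.055],DOWN)
s=snapshot("wrist"); cv2.imwrite("pics/w1.png",s["img"][...,::-1])
```

```text
shift [-0.002 -0.002  0.085] rot [ 0.0005 -0.0022 -0.0034] t 1.6 pos [0.4686 0.0153 0.14  ] rpy [ 3.141e+00 -2.000e-03  2.925e+00] F [-0.4  1.5  0.1] w 0.0006 ff 0.0
```

View pics/w1.png

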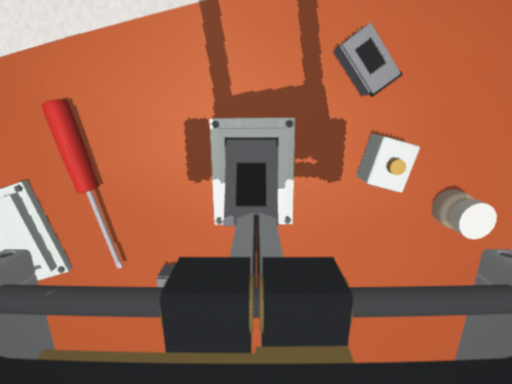

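The wrist view shows the shut fingers at (257,225), over the middle of the cover and square to the nest at (253,172). Now pressing.

Call:
{"method": "carry_out", "body": {"commands": [[-0.002,-0.002,0.015,0,0,0],[-0.002,-0.002,0.03,0,0,0],[-0.002,-0.002,0.045,0,0,0],[-0.002,-0.002,0.055,0,0,0],[-0.002,-0.002,0.065,0,0,0]]}}

```text
time: 2.15
tool_pos: [0.4715, 0.0136, 0.0764]
ee_rot: [3.141, 0.003, 2.928]
wrist_force: [0.4, 0.6, 0.8]
width: 0.0004
finger_force: 0.3
```

Call:
{"method": "carry_out", "body": {"commands": [[0,0,0.004,0,0,0],[0,0,0.008,0,0,0],[0,0,0.012,0,0,0],[0,0,0.016,0,0,0],[0,0,0.02,0,0,0]]}}

```text
time: 2.65
tool_pos: [0.4721, 0.0124, 0.0571]
ee_rot: [3.141, 0.003, 2.926]
wrist_force: [1.2, -0.3, 2.8]
width: 0.0003
finger_force: 1.6
```

Call:
{"method": "carry_out", "body": {"commands": [[0,0,0.001,0,0,0],[0,0,0.002,0,0,0],[0,0,0.003,0,0,0],[0,0,0.004,0,0,0],[0,0,0.004,0,0,0]]}}

```text
time: 3.15
tool_pos: [0.4719, 0.0124, 0.0545]
ee_rot: [3.141, 0.002, 2.926]
wrist_force: [-3.1, -0.4, 14.1]
width: 0.0004
finger_force: 6.9
```

Call:
{"method": "carry_out", "body": {"commands": [[0,0,0.002,0,0,0],[0,0,0.002,0,0,0],[0,0,0,0,0,0],[0,0,-0.02,0,0,0],[0,0,-0.05,0,0,0]]}}

```text
time: 3.65
tool_pos: [0.4688, 0.0127, 0.0999]
ee_rot: [-3.141, -0.006, 2.926]
wrist_force: [0.9, 0.1, -0.1]
width: 0.0004
finger_force: 0.0
```

Call:
{"method": "carry_out", "body": {"commands": [[0.01,0,-0.04,0,0,0],[0.01,0,-0.04,0,0,0],[0.01,0,-0.04,0,0,0],[0.01,0,-0.04,0,0,0],[0.01,0,-0.04,0,0,0]], "jaw": 1}}

```text
time: 4.15
tool_pos: [0.46, 0.0147, 0.1395]
ee_rot: [-3.141, -0.004, 2.926]
wrist_force: [-0.3, 0.3, -0.4]
width: 0.0368
finger_force: 0.0
```

Run:
```python
from h import *
cmd([.460,.015,.028],DOWN)
for n in ("top","scene"):
    s=snapshot(n); X=cloud(s)
    r=(X[...,0]-.46)*np.cos(-.213)+(X[...,1]-.015)*np.sin(-.213); l=-(X[...,0]-.46)*np.sin(-.213)+(X[...,1]-.015)*np.cos(-.213)
    m=(abs(r)<.05)&(abs(l)<.035)&(X[...,2]>.042)&(X[...,2]<.075); P=X[m]
    A=np.c_[r[m],l[m],np.ones(m.sum())]; print(n,m.sum(),np.linalg.lstsq(A,P[:,2],rcond=None)[0],[ (round(v.min(),4),round(v.max(),4)) for v in (r[m],l[m],P[:,2])])
    if len(P)>20: print(cv2.minAreaRect((P[:,:2]*1000).astype(np.float32)))
```

```text
shift [-0.0004  0.0003  0.1115] rot [-0.0004 -0.0038 -0.003 ] t 4.15 pos [0.46   0.0147 0.1395] rpy [-3.141 -0.004  2.926] F [-0.3  0.3 -0.4] w 0.0368 ff 0.0Traceback (most recent call last):
  File "<stdin>", line 7, in <module>
    return umr_minimum(a, axis, None, out, keepdims, initial, where)
ValueError: zero-size array to reduction operation minimum which has no identity
```

Run:
```python
from h import *
for n in ("scene","wrist"):
    s=snapshot(n); X=cloud(s)
    r=(X[...,0]-.46)*np.cos(-.213)+(X[...,1]-.015)*np.sin(-.213); l=-(X[...,0]-.46)*np.sin(-.213)+(X[...,1]-.015)*np.cos(-.213)
    m=(abs(r)<.05)&(abs(l)<.035)&(X[...,2]>.046)&(X[...,2]<.072); P=X[m]
    if len(P)<20: print(n,len(P)); continue
    A=np.c_[r[m],l[m],np.ones(m.sum())]; print(n,m.sum(),np.linalg.lstsq(A,P[:,2],rcond=None)[0],[ (round(v.min(),4),round(v.max(),4)) for v in (r[m],l[m],P[:,2])])
    print(cv2.minAreaRect((P[:,:2]*1000).astype(np.float32)))
```

```text
scene 415 [ 0.00199585 -0.04528465  0.05378132] [(np.float64(-0.0432), np.float64(0.0415)), (np.float64(-0.0295), np.float64(0.0258)), (np.float64(0.0461), np.float64(0.0616))]
((458.75640869140625, 13.369491577148438), (55.25593185424805, 84.7278060913086), 77.85423278808594)
wrist 4360 [ 0.00472843 -0.00180736  0.05497105] [(np.float64(-0.0422), np.float64(0.0426)), (np.float64(-0.0278), np.float64(0.0224)), (np.float64(0.0484), np.float64(0.058))]
((459.5788269042969, 12.341886520385742), (50.14598083496094, 84.55860900878906), 77.45768737792969)
```

The cover is flat (slope under 0.005 rad, top at 0.055), so it is shut. Opening and descending to grip.

Call:
{"method": "carry_out", "body": {"commands": [[0,0.001,0,0,-0.003,-0.003],[0,0.001,0,0,-0.003,-0.003],[0,0.001,0.0,0,-0.003,-0.003],[0,0.001,0.02,0,-0.003,-0.003],[0,0.001,0.04,0,-0.003,-0.003]], "jaw": 1}}

```text
time: 4.8
tool_pos: [0.4622, 0.0156, 0.1019]
ee_rot: [3.141, 0.006, 2.929]
wrist_force: [0.3, 0.0, 0.6]
width: 0.0887
finger_force: 0.0
```

Call:
{"method": "carry_out", "body": {"commands": [[0,0,0.02,0,0,0],[0,0,0.04,0,0,0],[0,0,0.06,0,0,0],[0,0,0.071,0,0,0],[0,0,0.071,0,0,0]]}}

```text
time: 5.3
tool_pos: [0.4602, 0.0158, 0.0288]
ee_rot: [-3.141, -0.001, 2.929]
wrist_force: [0.1, 0.2, 0.2]
width: 0.0943
finger_force: 0.0
```

Call:
{"method": "carry_out", "body": {"commands": [[0,0,0,0,0,0],[0,0,0,0,0,0],[0,0,0,0,0,0],[0,0,0,0,0,0],[0,0,0,0,0,0]], "jaw": 0}}

```text
time: 5.8
tool_pos: [0.4619, 0.0156, 0.0309]
ee_rot: [3.141, 0.004, 2.929]
wrist_force: [-0.6, 0.0, -0.3]
width: 0.0574
finger_force: 0.0
```

Call:
{"method": "carry_out", "body": {"commands": [[0,0,0,0,0,0],[0,0,0,0,0,0],[0,0,0,0,0,0],[0,0,0,0,0,0],[0,0,0,0,0,0]]}}

```text
time: 6.3
tool_pos: [0.4617, 0.0149, 0.0309]
ee_rot: [-3.14, 0.004, 2.929]
wrist_force: [-1.8, -4.9, 4.3]
width: 0.0499
finger_force: 30.0
```

Gripped at 49.9 mm with 30 N. Lifting straight up.

Call:
{"method": "carry_out", "body": {"commands": [[0,0,-0.008,0,0,0],[0,0,-0.018,0,0,0],[0,0,-0.03,0,0,0],[0,0,-0.045,0,0,0],[0,0,-0.065,0,0,0]]}}

```text
time: 6.8
tool_pos: [0.4609, 0.017, 0.0962]
ee_rot: [3.139, 0.002, 2.929]
wrist_force: [0.2, 0.0, -3.1]
width: 0.0495
finger_force: 30.0
```

Call:
{"method": "carry_out", "body": {"commands": [[0,0,-0.02,0,0,0],[0,0,-0.04,0,0,0],[0,0,-0.055,0,0,0],[0,0,-0.07,0,0,0],[0,0,-0.07,0,0,0]]}}

```text
time: 7.3
tool_pos: [0.4629, 0.0167, 0.169]
ee_rot: [3.139, 0.009, 2.93]
wrist_force: [0.2, -0.3, -2.4]
width: 0.0494
finger_force: 30.0
```

Run:
```python
from h import *
from fit import *
s=snapshot("wrist"); cv2.imwrite("pics/w2.png",s["img"][...,::-1])
P=pick(cloud(snapshot("scene"))); print(fit(P))
# module origin in tool frame: grasp at tool (x ahead offset), underside below the tip
p=np.array([.7628,-.0922,.255,-.155,-.494]); H=Ro.from_matrix(head(p))
RT=H*Ro.from_euler("xyz",[np.pi,0,np.pi])   # tool x=-mod x
# tip 0.0206 above underside when gripped; tip x offset +.0015 ahead of module centre
f=p[:3]-.152*H.as_matrix()[:,0]
tcp=f+H.apply([-.040+.0015,0,.0206-.020]); print(tcp)
back=tcp-.08*H.as_matrix()[:,0]; print("back",back); cmd(back,RT); cmd(tcp,RT)
```

```text
(array([ 0.76217185, -0.09349638,  0.25522894, -0.14315877, -0.48255295]), np.float64(0.0011716735129210648))
[ 0.59680182 -0.06279059  0.16628528]
back [ 0.52721077 -0.05044018  0.12880792]
shift [-0.0784 -0.0515  0.0374] rot [-0.0888 -0.4818 -0.0563] t 7.4 pos [0.4613 0.0164 0.1659] rpy [3.14  0.004 2.929] F [ 0.1 -0.4 -2.6] w 0.05 ff 30.0
shift [-0.1492 -0.0489  0.0002] rot [-0.0888 -0.4818 -0.0563] t 7.4 pos [0.4613 0.0164 0.1659] rpy [3.14  0.004 2.929] F [ 0.1 -0.4 -2.6] w 0.05 ff 30.0
```

View pics/w2.png

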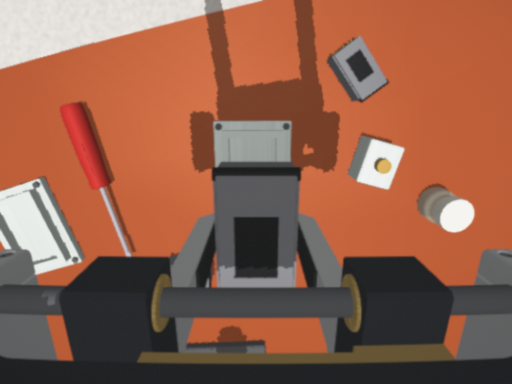

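The wrist view shows the module held with its cover flat (260,240) and the nest empty behind it (253,145). My head model used extrinsic Euler angles, which leaves its y axis not level, so I'm refitting with intrinsic ones.

```bash
sed -i 's/from_euler("zy"/from_euler("ZY"/' fit.py
python3 - <<'E'
from h import *
from fit import *
import pickle
d=pickle.load(open("d.pkl","rb"))
P={n:pick(cloud(d[n])) for n in d}; P["both"]=np.vstack(list(P.values()))
for n,X in P.items():
    p,e=fit(X); print(n,np.round(p,4),e)
# (last = both)
H=Ro.from_matrix(head(p)); RT=H*Ro.from_euler("xyz",[np.pi,0,np.pi])
f=p[:3]-.152*H.as_matrix()[:,0]
tcp=f+H.apply([-.0385,0,.0006]); print("lens",p[:3]-.052*H.as_matrix()[:,0],"face",f,"tcp",tcp)
cmd(tcp-.08*H.as_matrix()[:,0],RT)
E
```

```text
scene [ 0.7622 -0.0938  0.2553 -0.1629 -0.4953] 0.0010435037255096223
top [ 0.7633 -0.0911  0.2549 -0.176  -0.4887] 0.000919196874144752
both [ 0.7628 -0.0931  0.255  -0.1894 -0.4923] 0.0011812914300444993
lens [ 0.71779306 -0.08447395  0.23046937] face [ 0.6312447  -0.06788248  0.18320305] tcp [ 0.59764506 -0.06144137  0.16553426]
shift [-0.0791 -0.0491  0.0385] rot [-0.0042 -0.4884 -0.0228] t 7.4 pos [0.4613 0.0164 0.1659] rpy [3.14  0.004 2.929] F [ 0.1 -0.4 -2.6] w 0.05 ff 30.0
```

Call:
{"method": "carry_out", "body": {"commands": [[-0.015,-0.01,0.007,0,-0.1,-0.005],[-0.03,-0.02,0.014,0,-0.2,-0.01],[-0.045,-0.03,0.021,0,-0.3,-0.015],[-0.06,-0.04,0.029,0,-0.4,-0.025],[-0.078,-0.049,0.037,-0.005,-0.488,-0.03]]}}

```text
time: 7.9
tool_pos: [0.526, -0.0482, 0.1268]
ee_rot: [-3.14, 0.491, 2.96]
wrist_force: [1.0, 1.5, -2.6]
width: 0.05
finger_force: 30.0
```

```bash
cat > go.py <<'E'
from fit import *
p=np.array([.7628,-.0925,.255,-.175,-.492])
H=Ro.from_matrix(head(p)); RT=H*Ro.from_euler("xyz",[np.pi,0,np.pi])
f=p[:3]-.152*H.as_matrix()[:,0]; tcp=f+H.apply([-.0385,0,.0006])
cmd(tcp,RT)
E
python3 go.py
```

```text
shift [-0.0824 -0.002   0.0002] rot [-0.0047 -0.0006 -0.0055] t 7.9 pos [ 0.526  -0.0482  0.1268] rpy [-3.14   0.491  2.96 ] F [ 1.   1.5 -2.6] w 0.05 ff 30.0
```

Call:
{"method": "carry_out", "body": {"commands": [[-0.015,0,0,0,0,-0.004],[-0.03,-0.001,0,0,0,-0.004],[-0.045,-0.002,0,0,0,-0.004],[-0.055,-0.002,0,0,0,-0.004],[-0.06,-0.002,0,0,0,-0.004]]}}

```text
time: 8.4
tool_pos: [0.5788, -0.0599, 0.1562]
ee_rot: [-3.137, 0.489, 2.964]
wrist_force: [-0.0, 1.4, -3.4]
width: 0.0497
finger_force: 30.0
```

Call:
{"method": "carry_out", "body": {"commands": [[-0.008,0,0,0,0,0],[-0.014,0,0,0,0,0],[-0.02,0,0,0,0,0],[-0.02,0,0,0,0,0],[-0.02,0,0,0,0,0]]}}

```text
time: 8.9
tool_pos: [0.5961, -0.0632, 0.1663]
ee_rot: [-3.137, 0.491, 2.965]
wrist_force: [0.2, 0.8, -1.8]
width: 0.0494
finger_force: 30.0
```

```bash
python3 go.py
python3 - <<'E'
from go import *
s=snapshot("scene"); t=snapshot("top")
cv2.imwrite("pics/fin.png",np.hstack([cv2.resize(i,(400,400),interpolation=cv2.INTER_CUBIC)[...,::-1] for i in (s["img"][120:240,120:240],t["img"][60:220,250:410])]))
for n,q in (("scene",s),("top",t)):
    X=cloud(q); hp=X[(X[...,2]>.23)&(X[...,2]<.32)&(X[...,0]>.70)&(abs(X[...,0]-.75)<.075)&(abs(X[...,1]+.09)<.05)]
    print(n,"head",fit(hp,p))
    L=(X-p[:3])@H.as_matrix()
    # module in head frame expected: x -.232..-.152, y +-.025, z -.020..+.025
    m=(L[...,0]>-.25)&(L[...,0]<-.12)&(abs(L[...,1])<.04)&(abs(L[...,2])<.032)
    Q=L[m]; print(" module pts",len(Q),np.percentile(Q,[1,50,99],axis=0).round(4).tolist() if len(Q) else "")
E
```

```text
shift [-0.0006  0.0002  0.0012] rot [-0.0057 -0.0015 -0.0017] t 8.9 pos [ 0.5961 -0.0632  0.1663] rpy [-3.137  0.491  2.965] F [ 0.2  0.8 -1.8] w 0.0494 ff 30.0
shift [-0.0006  0.0002  0.0012] rot [-0.0057 -0.0015 -0.0017] t 8.9 pos [ 0.5961 -0.0632  0.1663] rpy [-3.137  0.491  2.965] F [ 0.2  0.8 -1.8] w 0.0494 ff 30.0
scene head (array([ 0.76209843, -0.09349007,  0.25527505, -0.16799247, -0.49594329]), np.float64(0.0010288821274014141))
 module pts 684 [[-0.2312, -0.0296, -0.0191], [-0.1778, 0.0206, 0.0162], [-0.1496, 0.0375, 0.0302]]
top head (array([ 0.76341566, -0.09103935,  0.25483362, -0.16859098, -0.48556162]), np.float64(0.0009279791616548065))
 module pts 689 [[-0.2149, -0.0291, -0.0176], [-0.1728, 0.0024, 0.0245], [-0.1507, 0.0358, 0.0299]]
```

View pics/fin.png

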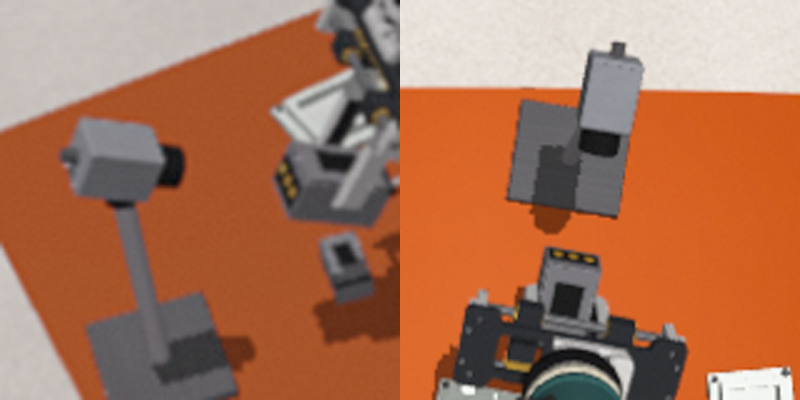

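The final view shows the terminal face (left half (287,180), right half (572,255)) square in front of the lens, with the cover shut and up. The measured face lies at about -0.151 m in the head frame (target -0.152), and the cover top at 0.0245 (0.025 expected). I'll let it settle and hand in.

Call:
{"method": "carry_out", "body": {"commands": [[0,0,0.001,0,0,0],[0,0,0.001,0,0,0],[0,0,0.001,0,0,0],[0,0,0.001,0,0,0],[0,0,0.001,0,0,0]]}}

```text
time: 9.5
tool_pos: [0.5966, -0.0634, 0.1656]
ee_rot: [-3.137, 0.491, 2.965]
wrist_force: [-0.4, -0.0, -2.1]
width: 0.0497
finger_force: 30.0
```

Run:
```python
from go import *
print(abs(get_obs()["qvel"]).max()); print(close_job())
```

```text
shift [-0.0004  0.0003  0.0003] rot [-0.0058 -0.0009 -0.0018] t 9.5 pos [ 0.5966 -0.0634  0.1656] rpy [-3.137  0.491  2.965] F [-0.4 -0.  -2.1] w 0.0497 ff 30.0
0.0014007267246196184
the job is handed in; nothing more can be done
None
```

I pressed the cover shut in the nest, lifted the module out, and handed the job in at about 9.5 s with the arm holding it still, its terminal face about 10 cm in front of the lens and square to it; the hand-in returned no verdict.

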